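# Transfer a row of sample bottles to the colour-coded rack

## Robot

A 7-joint arm with a two-finger parallel gripper is mounted at the origin on the work surface. World frame = base frame: x ahead of the robot, y to its left, z up, the work surface at z = 0. Lengths are in m, angles in rad, forces in N, time in s.
With the tool pointing down it reaches from about 0.4 to 0.925 m from the base axis. Payload 5.6 kg.
Tool frame: the origin (TCP) lies at the very end of the fingers, on their centre line; the grasp point (between the pads) lies env.hold_point_z behind it (env.hold_point_z is the distance from the TCP to the grasp point, in m); z points along the fingers, y is the direction in which the jaws open and shut (so a half turn about z gives the same grasp; the last joint's range is limited). The gripper opens to 85 mm and grips with 20 to 120 N. Pads are 22 mm wide; open, the fingers measure 114 mm over their backs; the gripper's body (76 mm by 85 mm) begins 54 mm behind the grasp point. The pads swing forward as they close: fully open they stand 13 mm farther back than shut.
Start: joints at [-0.043, 0.468, -0.012, 1.603, 0.006, 1.071, -0.056], TCP at [0.65, -0, 0.231] pointing down, gripper open.
Joint ranges: [-2.53, 2.53], [-0.31, 2.02], [-1.57, 1.55], [0.28, 2.44], [-1.29, 4.43], [0.15, 1.84], [-2.92, 2.92]. Speed limits (rad/s): [2.57, 2.57, 3.14, 3.14, 3.14, 3.14, 3.14].

## Interface

Orientations are given as a rotation vector (axis times angle).
In Python, from bench import monitor, vision, job, env gives the robot as it stands.
- The arm moves only by the tool move_arm, never from a script. Its argument "series" is a list of rows, each a list of 3 entries, a list of its own where there are three numbers: the closure in counts, from 0 (fully open) to 255 (shut), then the shift along the tool's x, y, z normalised to -1 to 1, where 1 is 0.04 m, then the turn about the tool's z normalised to -1 to 1, where 1 is 0.12 rad. In form: [[claw, [tx, ty, tz], yaw], ...]. A call has 1 to 20 rows; each row shifts and turns the commanded pose from where the row before left it, along the tool's axes as they then stand; what a row does not reach is not made up. A row lasts 1/12 s, in which the tool goes at most 41.7 mm and 7.16 degrees, less where a joint would pass 70% of its speed; a pose out of reach is approached as far as the arm can. A call with a number of a shift or a turn outside -1 to 1 is refused whole. A call with a gripper value outside its range is refused whole. The fingers move at their own pace and stop on an object; "grip_force" is the grip in N (left out, the last holds). Time passes only in rows, so rows that do not move let the fingers close. It gives the time, the measured TCP pose, the force and the opening at its end, in the units of the state.
- monitor.read_state(): the state, without advancing time (a new reading comes with each control period).
- vision.get_image(name): name is "scene" or "side" or "wrist"; returns the picture (480x640x3 uint8, red, green, blue); there is no depth.
- vision.calibration(name): a dict with "fx", "fy", "cx", "cy" (pixels), "T" (4x4, takes a point from camera to world coordinates); the wrist camera has in their place "T_tool_cam" (4x4, takes a point from camera to tool coordinates, whose origin is the TCP and whose axes are the flange's). Camera axes: x right, y down, z forward; pixel columns grow to the right and rows downward; lengths in m; the calibration is good to about 2 mm. The wrist camera is an equidistant fisheye: a pixel r from the principal point sees the ray r / f radians off the axis. A picture is of the moment at which its call begins: read the wrist's pose just before it. calibration takes no time and is no camera call.
- job.hand_in(): hands the job in, once; it reports no verdict.
The state is a dict: "clock": time; "joint_positions": joint angles; "qvel": joint speeds; "joint_torque": joint torques, N m; "position": TCP position; "tcp_rot": TCP orientation; "contact_force": force on the tool from outside, world axes, zero at the start; "moment": the same for the moment, N m; "width": finger opening in m.
Only numpy, scipy, OpenCV 4.12 (cv2) and the standard library are available. Lean on these libraries where they do the work, as an engineer would, in place of code of your own. Each camera call takes 0.05 s, during which the arm holds its last target. There are 200 camera calls.

## Task

Move the four sample bottles from the grey rack into the coloured rack, each into the bay of its cap's colour, one after another from the weakest sample to the strongest: yellow, then green, then blue, and red last. Set each one down upright on the floor of its bay, without dropping it, and let go before taking the next. Leave the black-capped bottle and the amber jar where they stand.

Things in the scene. Friction and masses are not known exactly. Their poses are not given: they have to be found in the camera images.
- bottle_yellow: Loose white bottle with yellow screw cap, standing in the fixed grey rack. Sizes in mm: 80 tall, body 36 diameter, cap 38 diameter (height 57 to 80), 40 to 80 g. Origin: centre of underside, z up. The grey rack has 4 bays in a row (roughly along y), 62 apart, 56 wide inside, walls 3 thick with tops 39 and floors 9 above the table. Bay order varies.
- bay_yellow: Fixed yellow square open-topped bay of the coloured rack. Sizes in mm: 62 x 62 outside, 56 x 56 inside, 33 tall, walls and floor 3 thick. Origin: centre of underside, 6 above the table; a bottle in it stands 3 above the origin. z up, y along the row of 4 touching bays, x across the row, away from the robot. Colour order varies.
- bottle_green: Loose white bottle with green screw cap, standing in the fixed grey rack. Sizes in mm: 80 tall, body 36 diameter, cap 38 diameter (height 57 to 80), 40 to 80 g. Origin: centre of underside, z up. The grey rack has 4 bays in a row (roughly along y), 62 apart, 56 wide inside, walls 3 thick with tops 39 and floors 9 above the table. Bay order varies.
- bay_green: Fixed green square open-topped bay of the coloured rack. Sizes in mm: 62 x 62 outside, 56 x 56 inside, 33 tall, walls and floor 3 thick. Origin: centre of underside, 6 above the table; a bottle in it stands 3 above the origin. z up, y along the row of 4 touching bays, x across the row, away from the robot. Colour order varies.
- bottle_blue: Loose white bottle with blue screw cap, standing in the fixed grey rack. Sizes in mm: 80 tall, body 36 diameter, cap 38 diameter (height 57 to 80), 40 to 80 g. Origin: centre of underside, z up. The grey rack has 4 bays in a row (roughly along y), 62 apart, 56 wide inside, walls 3 thick with tops 39 and floors 9 above the table. Bay order varies.
- bay_blue: Fixed blue square open-topped bay of the coloured rack. Sizes in mm: 62 x 62 outside, 56 x 56 inside, 33 tall, walls and floor 3 thick. Origin: centre of underside, 6 above the table; a bottle in it stands 3 above the origin. z up, y along the row of 4 touching bays, x across the row, away from the robot. Colour order varies.
- bottle_red: Loose white bottle with red screw cap, standing in the fixed grey rack. Sizes in mm: 80 tall, body 36 diameter, cap 38 diameter (height 57 to 80), 40 to 80 g. Origin: centre of underside, z up. The grey rack has 4 bays in a row (roughly along y), 62 apart, 56 wide inside, walls 3 thick with tops 39 and floors 9 above the table. Bay order varies.
- bay_red: Fixed red square open-topped bay of the coloured rack. Sizes in mm: 62 x 62 outside, 56 x 56 inside, 33 tall, walls and floor 3 thick. Origin: centre of underside, 6 above the table; a bottle in it stands 3 above the origin. z up, y along the row of 4 touching bays, x across the row, away from the robot. Colour order varies.
- bottle_black: Bystander: loose bottle of the same shape (80 mm tall, 38 mm diameter) with a black cap, standing on the table about 100 mm from the grey rack's row, on its robot side. Origin: centre of its underside, z up.
- amber: Bystander: loose amber glass jar with a black lid, 48 mm diameter, 85 mm tall, standing on the table about 105 mm beyond the coloured rack's row. Origin: centre of its underside, z up.
Things that resemble listed ones, but are neither listed nor needed, are in the scene too. What is shaped like the bottle_red but pink is not meant. Leave any pink look-alike of the bottle_green alone.

How it is judged:
By the outcome, as a careful person would: the job done as asked, in the order asked, and still so for the second after the job is handed in, with the robot touching nothing.
It also fails if it takes over 102 s, if anything falls off the work surface, if the arm or the gripper's body presses on something with over 40 N, if the wrist force passes 120 N, or if a joint passes its speed limit or range.

## Working session

There is one attempt and no reset: what is moved stays moved. The work goes in short steps, Python scripts to look and compute and a tool call to move; the robot and the scene stay as the last step left them, time stands still between calls to the robot, and variables do not carry over. Pictures are saved under pics/ and viewed, about 12 in all and at most 16, crops included, and the job is handed in when it is done.

Besides the shell and the picture viewer there is one more tool, called by a JSON object that holds its "fn" and its "kwargs". move_arm: Moves the arm, as the interface text tells. Scaled input: -1 to 1 covers 0.04 m each way for a shift and 0.12 rad each way for a turn. Its arguments: {"type":"object","properties":{"series":{"type":"array","items":{"type":"array"}},"grip_force":{"type":"number"}},"required":["series"]}

```bash
mkdir -p pics; ls
python3 - <<'E'
from bench import monitor, vision, job, env
import cv2
print(env.hold_point_z, monitor.read_state())
for n in("scene","side","wrist"):
    print(n,vision.calibration(n))
    cv2.imwrite(f"pics/{n}0.png",vision.get_image(n)[...,::-1])
E
```

```text
pics
0.0187 {'clock': 0.0, 'joint_positions': array([-0.04300268,  0.46839619, -0.01154693,  1.60366345,  0.00594698,
        1.07140793, -0.05632246]), 'qvel': array([-6.31030822e-04,  1.16561888e-03,  9.36613805e-05, -1.46806064e-03,
       -1.13098589e-03,  8.25559907e-04,  1.41006645e-03]), 'joint_torque': array([-1.81076980e-04, -5.32374322e+01,  2.12178100e-02, -2.51299274e+01,
        1.13576866e-02,  7.69772858e-03, -1.10212341e-06]), 'position': array([ 6.49417770e-01, -8.77837220e-05,  2.30309474e-01]), 'tcp_rot': array([-2.22075158e+00, -2.22039881e+00,  2.15800352e-03]), 'contact_force': array([0.48930142, 0.77877788, 0.57201231]), 'moment': array([-0.00864885,  0.00969165, -0.08552723]), 'width': 0.08529972154129067}
scene {'fx': 498.03771020269596, 'fy': 498.03771020269596, 'cx': 318.3560921044977, 'cy': 239.0911296505258, 'T': array([[-0.244094  ,  0.53275374, -0.81030338,  1.32250252],
       [ 0.96962748,  0.14744825, -0.19514498,  0.182635  ],
       [ 0.0155136 , -0.83332614, -0.5525639 ,  0.57207168],
       [ 0.        ,  0.        ,  0.        ,  1.        ]])}
side {'fx': 595.630871421916, 'fy': 595.630871421916, 'cx': 313.4284116764228, 'cy': 241.4348449810357, 'T': array([[ 0.82583234, -0.34460148,  0.44637514,  0.05619917],
       [-0.56386835, -0.51487412,  0.64572217, -0.7001262 ],
       [ 0.00731019, -0.78495506, -0.61950957,  0.71098012],
       [ 0.        ,  0.        ,  0.        ,  1.        ]])}
wrist {'fx': 371.64829954431775, 'fy': 371.64829954431775, 'cx': 321.75674426568776, 'cy': 240.14362723964754, 'T_tool_cam': array([[-3.76092273e-04, -9.46766256e-01, -3.21921598e-01,
         8.35895628e-02],
       [ 9.99999722e-01, -1.48592178e-04, -7.31265343e-04,
         3.05265976e-04],
       [ 6.44502320e-04, -3.21921783e-01,  9.46766048e-01,
        -1.43059373e-01],
       [ 0.00000000e+00,  0.00000000e+00,  0.00000000e+00,
         1.00000000e+00]])}
```

View pics/scene0.png

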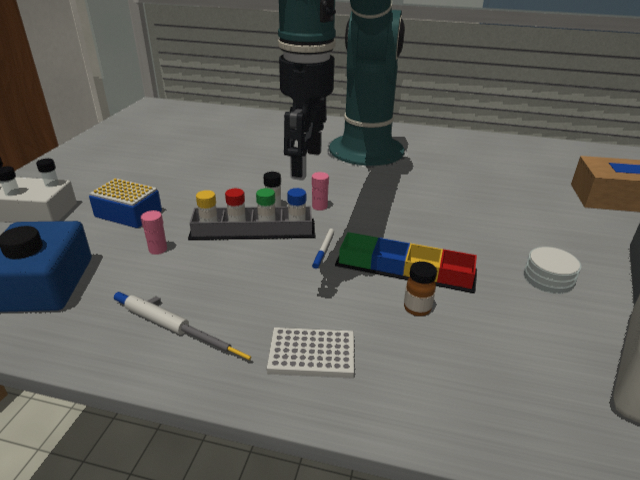

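View pics/side0.png

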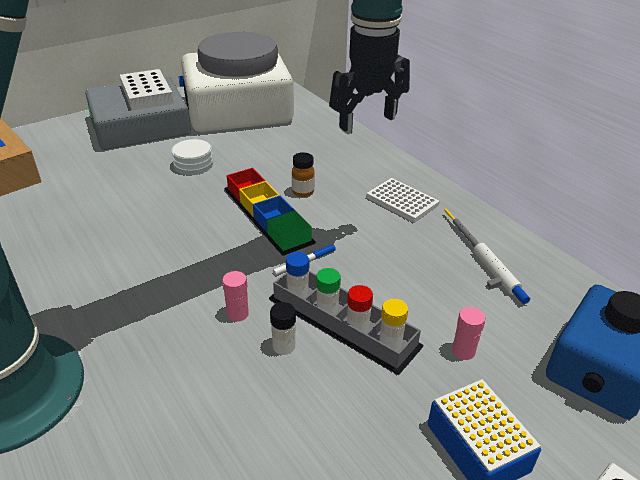

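View pics/wrist0.png

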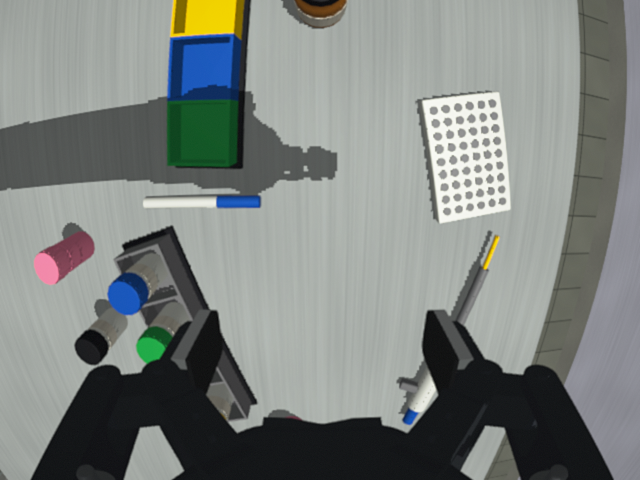

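The scene shows caps yellow (206,198), red (235,196), green (265,196), blue (297,196), and bays green (359,250), blue (393,256), yellow (426,262), red (459,268). The side view has the same order: caps blue (297,262) to yellow (395,312), bays red (247,180) to green (290,228). I'll enlarge both for exact points.

Run:
```python
import cv2,numpy as np
def crop(n,x,y,w,h,f):
    im=cv2.resize(cv2.imread(f"pics/{n}0.png")[y:y+h,x:x+w],None,fx=f,fy=f,interpolation=cv2.INTER_CUBIC)
    for i in range(0,w,20):
        cv2.putText(im,str(x+i),(i*f,8),0,.32,(0,0,255),1); cv2.line(im,(i*f,0),(i*f,h*f),(200,200,0),1)
    for j in range(0,h,20):
        cv2.putText(im,str(y+j),(0,j*f+10),0,.32,(0,0,255),1); cv2.line(im,(0,j*f),(w*f,j*f),(200,200,0),1)
    return im
cv2.imwrite("pics/c1.png",np.vstack([crop("scene",180,170,160,70,5),np.zeros((2,800,3),np.uint8),crop("scene",330,230,160,49,5)]))
a=crop("side",260,240,170,135,4);b=crop("side",220,160,100,100,4)[:,:120*4]
cv2.imwrite("pics/c2.png",a);cv2.imwrite("pics/c3.png",crop("side",220,160,100,100,6))
```

```text
(no output)
```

View pics/c1.png

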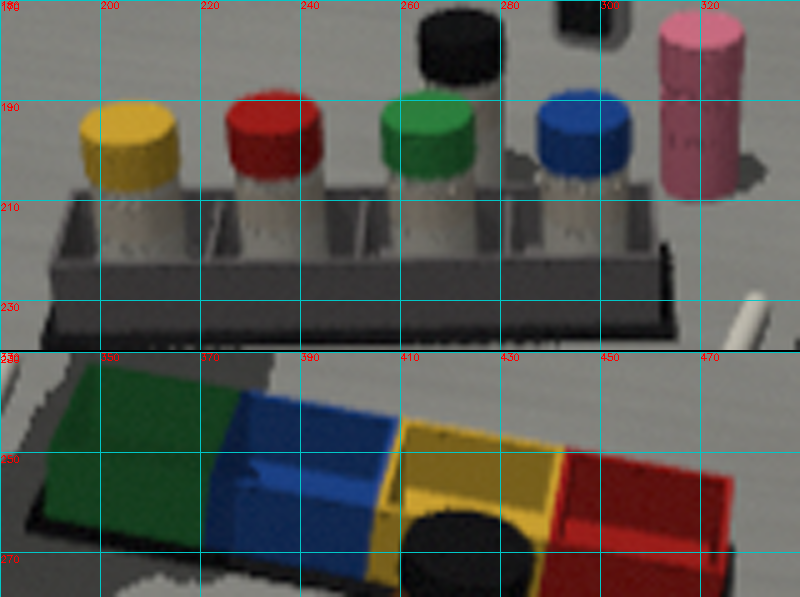

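View pics/c2.png

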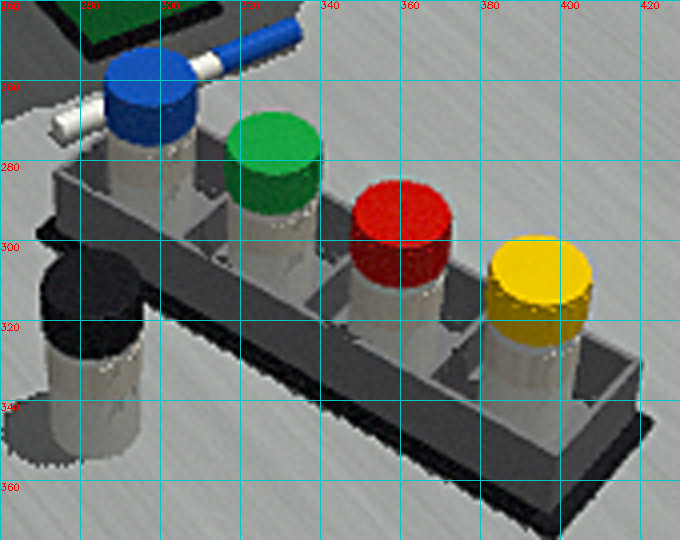

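View pics/c3.png

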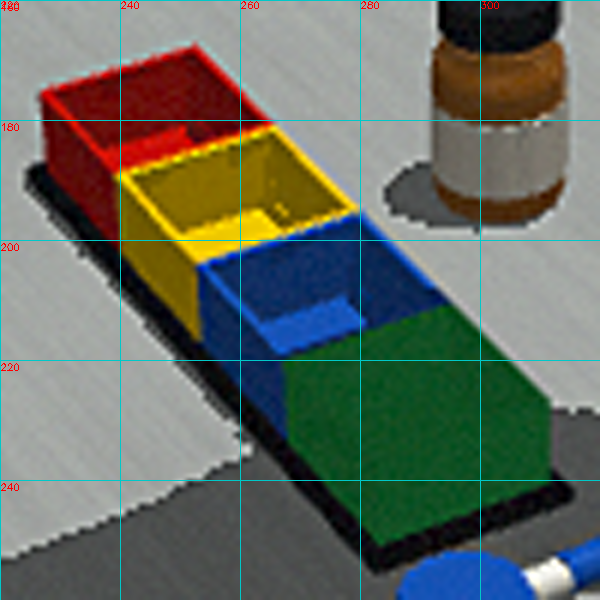

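Cap-top centres (scene / side): yellow (206,194.6)/(394.8,307.5), red (234.8,192.8)/(360.5,293), green (265.8,192.4)/(328.3,275.5), blue (296.8,192.4)/(297.7,258.8). The bay rim corners are readable in both views too.

```bash
cat > h.py <<'E'
import numpy as np
from bench import monitor, vision, job, env
def ray(n,p):
    c=vision.calibration(n);d=c["T"][:3,:3]@[(p[0]-c["cx"])/c["fx"],(p[1]-c["cy"])/c["fy"],1]
    return c["T"][:3,3],d/np.linalg.norm(d)
def tri(a,b):
    M=0;v=0
    R=[ray("scene",a),ray("side",b)]
    for o,d in R:
        P=np.eye(3)-np.outer(d,d);M=M+P;v=v+P@o
    x=np.linalg.solve(M,v);return x,max(np.linalg.norm(np.cross(x-o,d)) for o,d in R)
E
python3 - <<'E'
from h import *
np.set_printoptions(precision=4,suppress=True)
for k,a,b in [("Y",(206,194.6),(394.8,307.5)),("R",(234.8,192.8),(360.5,293)),("G",(265.8,192.4),(328.3,275.5)),("B",(296.8,192.4),(297.7,258.8)),
 ("rob G/B",(378,237.6),(267.5,219.2)),("rob B/Y",(410,243),(253.3,203.8)),("rob Y/R",(443,249),(240,190)),("rob R",(476.6,255.2),(226.7,175.3)),
 ("far B/Y",(403.6,276),(280,195)),("far G/B",(371,268.6),(295.3,210.3)),("black",(272.4,175),(282.8,308)),("pink",(320.3,176),(235,277))]:
    x,e=tri(a,b);print(k,x,round(e,4))
E
```

```text
Y [ 0.516  -0.2474  0.0878] 0.0009
R [ 0.4931 -0.1944  0.0878] 0.0007
G [ 0.4754 -0.1343  0.0881] 0.001
B [ 0.4579 -0.0734  0.0881] 0.0008
rob G/B [0.5057 0.1053 0.0396] 0.0002
rob B/Y [0.5091 0.1669 0.0393] 0.0012
rob Y/R [0.5122 0.2287 0.0379] 0.0023
rob R [0.5156 0.2911 0.0386] 0.0011
far B/Y [0.5823 0.172  0.0225] 0.0085
far G/B [0.5788 0.1104 0.0231] 0.007
black [ 0.3814 -0.1509  0.0812] 0.0001
pink [ 0.3558 -0.0486  0.0803] 0.0002
```

Cap tops come out at about 0.088 (expected 0.089) and rims at 0.039 (expected 0.039), with bay corners 62 mm apart. I drop the two inconsistent "far" points. Next I check the bay centres against the wrist picture and plan the first move.

```bash
cat >> h.py <<'E'
from scipy.spatial.transform import Rotation as Ro
caps=dict(Y=(.516,-.2474),R=(.4931,-.1944),G=(.4754,-.1343),B=(.4579,-.0734))
bays=dict(G=(.5351,.0726),B=(.5384,.1345),Y=(.5417,.1962),R=(.5449,.2583))
TG,TC=.322,-.053
def wproj(P,s):
    c=vision.calibration("wrist");T=np.eye(4);T[:3,:3]=Ro.from_rotvec(s["tcp_rot"]).as_matrix();T[:3,3]=s["position"]
    q=np.linalg.inv(T@c["T_tool_cam"])@np.append(P,1);th=np.arctan2(np.hypot(q[0],q[1]),q[2]);u=q[:2]/np.hypot(*q[:2])*th*c["fx"]
    return u+[c["cx"],c["cy"]]
def plan(xy,z,th,s=None):
    "total units: turn (do it first), then tool x,y,z after the turn"
    s=s or monitor.read_state();R=Ro.from_rotvec(s["tcp_rot"]).as_matrix()
    cur=np.arctan2(R[1,1],R[0,1]);d=np.array([*xy,z])-s["position"]
    tx=[-np.sin(th),np.cos(th),0];ty=[np.cos(th),np.sin(th),0]
    print("yaw",round((cur-th)/.12,2),"xyz",np.round(np.array([d@tx,d@ty,-d[2]])/.04,2),"clock",round(s["clock"],2),"w",round(s["width"],4))
E
python3 - <<'E'
from h import *
s=monitor.read_state()
xa=np.array([.9986,-.053]);ya=np.array([.053,.9986])
for k in "GBY":
    print(k,[np.round(wproj([*(np.array(bays[k])+.031*(i*xa+j*ya)),.039],s)) for i in(-1,1) for j in(-1,1)])
for k in caps:print(k,np.round(wproj([*caps[k],.089],s)))
plan(caps["Y"],.17,TG)
E
```

```text
G [array([168., 167.]), array([168., 103.]), array([229., 168.]), array([231., 101.])]
B [array([168., 103.]), array([170.,  39.]), array([231., 101.]), array([234.,  35.])]
Y [array([170.,  39.]), array([176., -21.]), array([234.,  35.]), array([239., -27.])]
Y [206. 432.]
R [178. 398.]
G [151. 353.]
B [123. 299.]
yaw -2.68 xyz [-4.81 -5.13  1.51] clock 0.15 w 0.0853
```

{"fn": "move_arm", "kwargs": {"series": [[0,[-0.2,-0.2,0],-0.67],[0,[-0.42,-0.45,0],-0.67],[0,[-0.42,-0.45,0],-0.67],[0,[-0.42,-0.45,0],-0.67],[0,[-0.42,-0.45,0],0],[0,[-0.42,-0.45,0],0],[0,[-0.42,-0.45,0],0],[0,[-0.42,-0.45,0],0],[0,[-0.42,-0.45,0.2],0],[0,[-0.42,-0.45,0.3],0],[0,[-0.3,-0.3,0.3],0],[0,[-0.2,-0.2,0.3],0],[0,[0,0,0.2],0],[0,[0,0,0],0]], "grip_force": 35}}

```text
clock: 1.32
position: [0.5123, -0.2211, 0.1774]
tcp_rot: [-1.837, -2.544, 0.001]
contact_force: [-0.2, 0.3, 0.4]
width: 0.0853
```

Run:
```python
from h import *
import cv2
s=monitor.read_state()
cv2.imwrite("pics/w1.png",vision.get_image("wrist")[...,::-1])
for k in caps:print(k,np.round(wproj([*caps[k],.089],s)))
plan(caps["Y"],.17,TG)
```

```text
Y [315. 283.]
R [306. 201.]
G [309. 102.]
B [313.   4.]
yaw 0.0 xyz [-0.66 -0.15  0.21] clock 1.37 w 0.0854
```

View pics/w1.png

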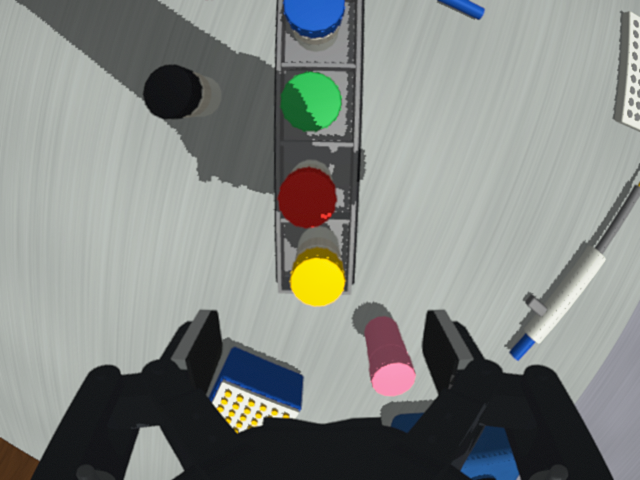

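The wrist view has caps at yellow (317,281), red (307,196), green (311,101) and blue (314,5). That is within 2–5 px of the prediction, so positions are good to about 3 mm. The pink look-alike (390,350) is clear of the fingers. Next: descend and grip yellow.

{"fn": "move_arm", "kwargs": {"series": [[0,[-0.3,-0.08,0.1],0],[0,[-0.3,-0.07,0.2],0],[0,[-0.06,0,0.3],0],[0,[0,0,0.4],0],[0,[0,0,0.5],0],[0,[0,0,0.5],0],[0,[0,0,0.4],0],[0,[0,0,0.3],0],[0,[0,0,0.2],0],[0,[0,0,0.08],0],[0,[0,0,0],0],[255,[0,0,0],0],[255,[0,0,0],0],[255,[0,0,0],0],[255,[0,0,0],0],[255,[0,0,0],0],[255,[0,0,0],0],[255,[0,0,0],0],[255,[0,0,0],0],[255,[0,0,0],0]]}}

```text
clock: 3.03
position: [0.5168, -0.2486, 0.0609]
tcp_rot: [1.836, 2.547, 0.0]
contact_force: [-0.7, 1.2, 5.8]
width: 0.0367
```

{"fn": "move_arm", "kwargs": {"series": [[255,[0,0,-0.1],0],[255,[0,0,-0.2],0],[255,[0,0,-0.3],0],[255,[0,0,-0.4],0],[255,[0,0,-0.45],0],[255,[0,0,-0.45],0.4],[255,[0,0,-0.4],0.6],[255,[0,0,-0.3],0.6],[255,[0,0,-0.2],0.6],[255,[0,0,-0.1],0.6],[255,[0,0,0],0.32],[255,[0,0,0],0]]}}

```text
clock: 4.03
position: [0.5165, -0.2483, 0.1775]
tcp_rot: [2.279, 2.16, 0.001]
contact_force: [-0.5, -0.6, -1.2]
width: 0.037
```

Run:
```python
from h import *
s=monitor.read_state();print(s["position"],s["contact_force"]);plan(bays["Y"],.17,TC,s)
```

```text
[ 0.51650615 -0.24833269  0.17750425] [-0.51319985 -0.58383833 -1.18500697]
yaw -0.01 xyz [11.13  0.04  0.19] clock 4.03 w 0.037
```

{"fn": "move_arm", "kwargs": {"series": [[255,[0.2,0,0],0],[255,[0.4,0,0],0],[255,[0.6,0,0],0],[255,[0.8,0,0],0],[255,[0.8,0,0],0],[255,[0.8,0,0],0],[255,[0.8,0,0],0],[255,[0.8,0,0],0],[255,[0.8,0,0],0],[255,[0.8,0,0],0],[255,[0.8,0,0],0],[255,[0.8,0,0],0],[255,[0.8,0,0],0],[255,[0.73,0.04,0],0],[255,[0.6,0,0],0],[255,[0.4,0,0],0],[255,[0.2,0,0],0],[255,[0,0,0],0],[255,[0,0,0],0]]}}

```text
clock: 5.62
position: [0.5411, 0.1956, 0.1759]
tcp_rot: [2.279, 2.162, -0.002]
contact_force: [-0.8, 0.5, -1.1]
width: 0.0372
```

Run:
```python
from h import *
import cv2
s=monitor.read_state();print(s["position"],s["contact_force"]);plan(bays["Y"],.06,TC,s)
a=vision.get_image("side")[70:310,180:340,::-1];b=vision.get_image("scene")[120:300,320:500,::-1]
cv2.imwrite("pics/p1.png",np.hstack([cv2.resize(a,(400,600)),cv2.resize(b,(400,400))[:,:] if 0 else cv2.copyMakeBorder(cv2.resize(b,(400,400)),0,200,0,0,cv2.BORDER_CONSTANT)]))
```

```text
[0.54105518 0.19557729 0.17592803] [-0.7843858   0.49672205 -1.1075407 ]
yaw 0.01 xyz [0.02 0.02 2.9 ] clock 5.62 w 0.0372
```

View pics/p1.png

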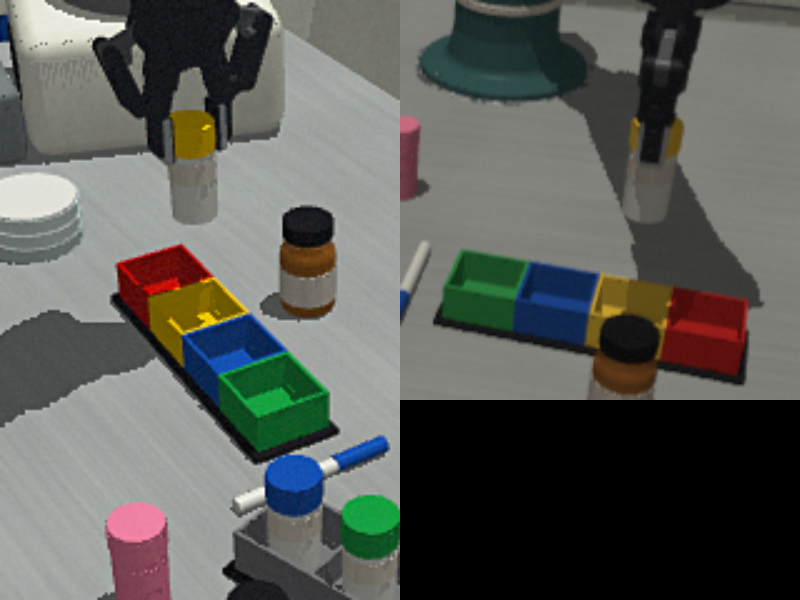

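Yellow is upright in the jaws, above the yellow bay. Next: lower to just above the floor.

{"fn": "move_arm", "kwargs": {"series": [[255,[0,0,0.1],0],[255,[0.02,0.02,0.2],0],[255,[0,0,0.3],0],[255,[0,0,0.4],0],[255,[0,0,0.4],0],[255,[0,0,0.4],0],[255,[0,0,0.3],0],[255,[0,0,0.25],0],[255,[0,0,0.2],0],[255,[0,0,0.1],0],[255,[0,0,0.1],0],[255,[0,0,0.05],0],[255,[0,0,0],0]]}}

```text
clock: 6.8
position: [0.5423, 0.197, 0.0641]
tcp_rot: [2.279, 2.162, 0.0]
contact_force: [0.2, -0.1, -1.1]
width: 0.0368
```

Run:
```python
from h import *
T=vision.calibration("side");q=np.linalg.inv(T["T"])@[.5351,.0726,.039,1];print(q[0]/q[2]*T["fx"]+T["cx"],q[1]/q[2]*T["fy"]+T["cy"],"vs 289.3 225.2")
```

```text
289.6163683623078 222.75271544326023 vs 289.3 225.2
```

{"fn": "move_arm", "kwargs": {"series": [[255,[0,0,0.03],0],[255,[0,0,0.03],0],[255,[0,0,0.03],0],[255,[0,0,0],0]]}}

```text
clock: 7.13
position: [0.5426, 0.1971, 0.061]
tcp_rot: [2.279, 2.162, 0.001]
contact_force: [-0.4, 0.7, 2.1]
width: 0.037
```

{"fn": "move_arm", "kwargs": {"series": [[255,[0,0,0.02],0],[0,[0,0,0],0],[0,[0,0,0],0],[0,[0,0,0],0],[0,[0,0,0],0],[0,[0,0,0],0],[0,[0,0,-0.2],0],[0,[0,0,-0.4],0],[0,[0,0,-0.5],0],[0,[0,0,-0.5],0],[0,[0,0,-0.5],0],[0,[0,0,-0.4],-0.6],[0,[0,0,-0.3],-0.7],[0,[0,0,-0.1],-0.7],[0,[0,0,0],-0.7],[0,[0,0,0],-0.42],[0,[0,0,0],0]]}}

```text
clock: 8.55
position: [0.5423, 0.1969, 0.1764]
tcp_rot: [1.836, 2.549, 0.001]
contact_force: [-1.0, -0.1, 0.0]
width: 0.0857
```

Run:
```python
from h import *
import cv2
plan(caps["G"],.17,TG)
a=vision.get_image("side")[130:280,200:350,::-1];b=vision.get_image("scene")[210:300,330:480,::-1]
cv2.imwrite("pics/p2.png",np.vstack([cv2.resize(a,(375,375)),cv2.resize(b,(375,225))]))
```

```text
yaw 0.0 xyz [-7.32 -4.21  0.16] clock 8.55 w 0.0857
```

View pics/p2.png

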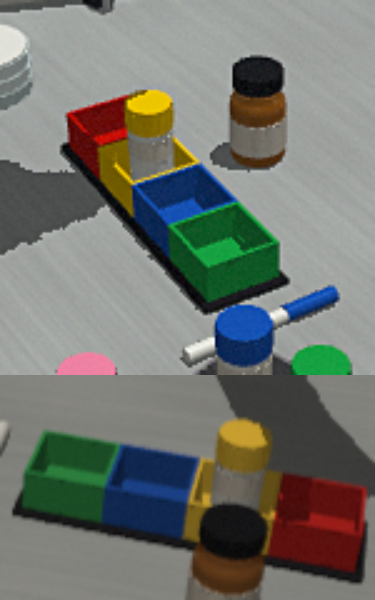

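Yellow stands upright in its bay. Next: green.

{"fn": "move_arm", "kwargs": {"series": [[0,[-0.2,-0.12,0],0],[0,[-0.4,-0.23,0],0],[0,[-0.6,-0.35,0],0],[0,[-0.7,-0.4,0],0],[0,[-0.7,-0.4,0],0],[0,[-0.7,-0.4,0],0],[0,[-0.7,-0.4,0],0],[0,[-0.7,-0.4,0],0],[0,[-0.7,-0.4,0],0],[0,[-0.7,-0.4,0],0],[0,[-0.6,-0.35,0],0],[0,[-0.4,-0.23,0],0],[0,[-0.2,-0.12,0],0],[0,[0,0,0.1],0],[0,[0,0,0],0]]}}

```text
clock: 9.9
position: [0.4747, -0.1326, 0.1711]
tcp_rot: [-1.837, -2.547, -0.0]
contact_force: [0.1, 1.4, -0.1]
width: 0.0854
```

Run:
```python
from h import *
plan(caps["G"],.058,TG)
```

```text
yaw -0.01 xyz [-0.05  0.    2.83] clock 9.9 w 0.0854
```

{"fn": "move_arm", "kwargs": {"series": [[0,[-0.05,0,0.1],0],[0,[0,0,0.3],0],[0,[0,0,0.4],0],[0,[0,0,0.5],0],[0,[0,0,0.5],0],[0,[0,0,0.4],0],[0,[0,0,0.3],0],[0,[0,0,0.2],0],[0,[0,0,0.08],0],[0,[0,0,0],0],[255,[0,0,0],0],[255,[0,0,0],0],[255,[0,0,0],0],[255,[0,0,0],0],[255,[0,0,0],0],[255,[0,0,0],0],[255,[0,0,0],0],[255,[0,0,0],0],[255,[0,0,0],0]]}}

```text
clock: 11.48
position: [0.4763, -0.1352, 0.0612]
tcp_rot: [1.837, 2.547, 0.001]
contact_force: [-1.1, 0.1, 6.3]
width: 0.0371
```

{"fn": "move_arm", "kwargs": {"series": [[255,[0,0,-0.1],0],[255,[0,0,-0.2],0],[255,[0,0,-0.3],0],[255,[0,0,-0.4],0],[255,[0,0,-0.45],0],[255,[0,0,-0.45],0.4],[255,[0,0,-0.4],0.6],[255,[0,0,-0.3],0.6],[255,[0,0,-0.2],0.6],[255,[0,0,-0.1],0.6],[255,[0,0,0],0.32],[255,[0,0,0],0]]}}

```text
clock: 12.48
position: [0.4758, -0.1351, 0.1773]
tcp_rot: [2.28, 2.16, 0.001]
contact_force: [-0.4, -0.1, -0.6]
width: 0.0368
```

Run:
```python
from h import *
plan(bays["G"],.17,TC)
```

```text
yaw -0.01 xyz [5.26 1.21 0.18] clock 12.48 w 0.0368
```

{"fn": "move_arm", "kwargs": {"series": [[255,[0.2,0.05,0],0],[255,[0.4,0.09,0],0],[255,[0.6,0.14,0],0],[255,[0.7,0.16,0],0],[255,[0.7,0.16,0],0],[255,[0.7,0.16,0],0],[255,[0.7,0.16,0],0],[255,[0.6,0.14,0],0],[255,[0.4,0.1,0],0],[255,[0.2,0.05,0],0],[255,[0.06,0,0],0],[255,[0,0,0],0],[255,[0,0,0],0]]}}

```text
clock: 13.57
position: [0.5348, 0.0712, 0.1763]
tcp_rot: [2.281, 2.161, -0.002]
contact_force: [0.0, 0.6, -0.5]
width: 0.0372
```

Run:
```python
from h import *
plan(bays["G"],.064,TC)
```

```text
yaw -0.01 xyz [0.04 0.01 2.81] clock 13.57 w 0.0372
```

{"fn": "move_arm", "kwargs": {"series": [[255,[0.02,0,0.1],0],[255,[0,0,0.2],0],[255,[0,0,0.3],0],[255,[0,0,0.4],0],[255,[0,0,0.4],0],[255,[0,0,0.4],0],[255,[0,0,0.3],0],[255,[0,0,0.25],0],[255,[0,0,0.2],0],[255,[0,0,0.1],0],[255,[0,0,0.1],0],[255,[0,0,0.06],0],[255,[0,0,0.03],0],[255,[0,0,0.03],0],[255,[0,0,0.03],0],[255,[0,0,0],0]]}}

```text
clock: 14.9
position: [0.5357, 0.0734, 0.0613]
tcp_rot: [2.279, 2.162, 0.001]
contact_force: [-0.3, 1.3, 3.0]
width: 0.0372
```

Contact at +3 N, so it is on the floor. Release, lift and turn.

{"fn": "move_arm", "kwargs": {"series": [[0,[0,0,0],0],[0,[0,0,0],0],[0,[0,0,0],0],[0,[0,0,0],0],[0,[0,0,0],0],[0,[0,0,-0.2],0],[0,[0,0,-0.4],0],[0,[0,0,-0.5],0],[0,[0,0,-0.5],0],[0,[0,0,-0.5],0],[0,[0,0,-0.4],-0.6],[0,[0,0,-0.3],-0.7],[0,[0,0,0],-0.7],[0,[0,0,0],-0.7],[0,[0,0,0],-0.42],[0,[0,0,0],0]]}}

```text
clock: 16.23
position: [0.5353, 0.0732, 0.1732]
tcp_rot: [1.836, 2.549, 0.001]
contact_force: [0.7, 0.3, 0.3]
width: 0.0853
```

Run:
```python
from h import *
import cv2
plan(caps["B"],.17,TG)
s=monitor.read_state();print(wproj([*caps["B"],.089],s))
cv2.imwrite("pics/w2.png",vision.get_image("wrist")[...,::-1])
```

```text
yaw 0.0 xyz [-2.86 -3.    0.08] clock 16.23 w 0.0853
[177.20421313 377.61205218]
```

View pics/w2.png

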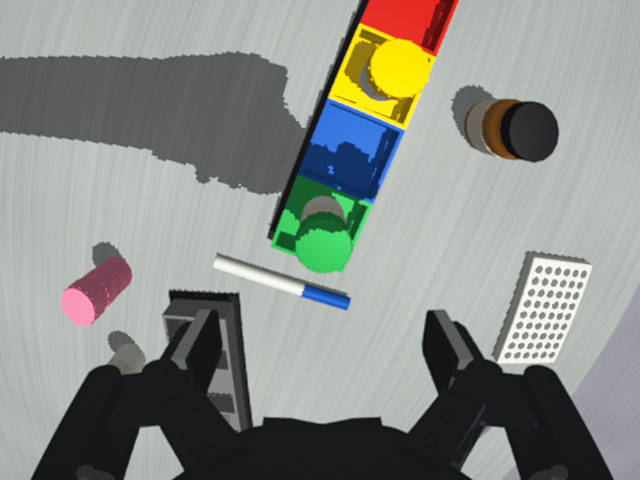

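Green stands in the green bay (323,235) and yellow in its own (390,75), both upright. Next: blue.

{"fn": "move_arm", "kwargs": {"series": [[0,[-0.14,-0.15,0],0],[0,[-0.28,-0.29,0],0],[0,[-0.42,-0.44,0],0],[0,[-0.59,-0.62,0],0],[0,[-0.59,-0.62,0],0],[0,[-0.42,-0.44,0],0],[0,[-0.28,-0.29,0],0],[0,[-0.14,-0.15,0],0],[0,[0,0,0],0],[0,[0,0,0],0]]}}

```text
clock: 17.12
position: [0.4578, -0.0729, 0.1727]
tcp_rot: [1.838, 2.547, 0.001]
contact_force: [0.3, 0.0, -0.3]
width: 0.0854
```

Run:
```python
from h import *
plan(caps["B"],.058,TG)
```

```text
yaw -0.01 xyz [-0.01 -0.    2.87] clock 17.12 w 0.0854
```

{"fn": "move_arm", "kwargs": {"series": [[0,[-0.01,0,0.1],0],[0,[0,0,0.3],0],[0,[0,0,0.4],0],[0,[0,0,0.5],0],[0,[0,0,0.5],0],[0,[0,0,0.4],0],[0,[0,0,0.3],0],[0,[0,0,0.25],0],[0,[0,0,0.1],0],[0,[0,0,0],0],[255,[0,0,0],0],[255,[0,0,0],0],[255,[0,0,0],0],[255,[0,0,0],0],[255,[0,0,0],0],[255,[0,0,0],0],[255,[0,0,0],0],[255,[0,0,0],0],[255,[0,0,0],0]]}}

```text
clock: 18.7
position: [0.4582, -0.0737, 0.0593]
tcp_rot: [1.837, 2.547, 0.001]
contact_force: [-0.5, 0.2, 6.1]
width: 0.0371
```

{"fn": "move_arm", "kwargs": {"series": [[255,[0,0,-0.1],0],[255,[0,0,-0.2],0],[255,[0,0,-0.3],0],[255,[0,0,-0.4],0],[255,[0,0,-0.45],0],[255,[0,0,-0.45],0.4],[255,[0,0,-0.4],0.6],[255,[0,0,-0.3],0.6],[255,[0,0,-0.2],0.6],[255,[0,0,-0.1],0.6],[255,[0,0,0],0.32],[255,[0,0,0],0]]}}

```text
clock: 19.7
position: [0.4578, -0.0736, 0.1754]
tcp_rot: [2.28, 2.16, 0.001]
contact_force: [0.4, 0.5, -1.4]
width: 0.0373
```

Run:
```python
from h import *
plan(bays["B"],.17,TC)
```

```text
yaw -0.01 xyz [5.3  1.74 0.13] clock 19.7 w 0.0373
```

{"fn": "move_arm", "kwargs": {"series": [[255,[0.2,0.07,0],0],[255,[0.4,0.13,0],0],[255,[0.6,0.2,0],0],[255,[0.7,0.23,0],0],[255,[0.7,0.23,0],0],[255,[0.7,0.23,0],0],[255,[0.7,0.23,0],0],[255,[0.6,0.2,0],0],[255,[0.4,0.13,0],0],[255,[0.2,0.07,0],0],[255,[0.1,0.02,0],0],[255,[0,0,0],0],[255,[0,0,0],0]]}}

```text
clock: 20.78
position: [0.538, 0.1333, 0.1742]
tcp_rot: [2.28, 2.161, -0.002]
contact_force: [0.8, -1.1, -1.2]
width: 0.0371
```

Run:
```python
from h import *
plan(bays["B"],.0625,TC)
```

```text
yaw -0.01 xyz [0.03 0.01 2.79] clock 20.78 w 0.0371
```

{"fn": "move_arm", "kwargs": {"series": [[255,[0.02,0,0.1],0],[255,[0,0,0.2],0],[255,[0,0,0.3],0],[255,[0,0,0.4],0],[255,[0,0,0.4],0],[255,[0,0,0.4],0],[255,[0,0,0.3],0],[255,[0,0,0.25],0],[255,[0,0,0.2],0],[255,[0,0,0.1],0],[255,[0,0,0.1],0],[255,[0,0,0.04],0],[255,[0,0,0.03],0],[255,[0,0,0.03],0],[255,[0,0,0.03],0],[255,[0,0,0],0]]}}

```text
clock: 22.12
position: [0.5385, 0.1353, 0.0595]
tcp_rot: [2.279, 2.162, 0.001]
contact_force: [-0.4, 0.8, -0.4]
width: 0.0374
```

{"fn": "move_arm", "kwargs": {"series": [[255,[0,0,0.03],0],[255,[0,0,0],0]]}}

```text
clock: 22.28
position: [0.5387, 0.1354, 0.0593]
tcp_rot: [2.279, 2.162, 0.001]
contact_force: [-2.5, -0.4, 8.4]
width: 0.0371
```

{"fn": "move_arm", "kwargs": {"series": [[0,[0,0,0],0],[0,[0,0,0],0],[0,[0,0,0],0],[0,[0,0,0],0],[0,[0,0,0],0],[0,[0,0,-0.2],0],[0,[0,0,-0.4],0],[0,[0,0,-0.5],0],[0,[0,0,-0.5],0],[0,[0,0,-0.5],0],[0,[0,0,-0.4],-0.6],[0,[0,0,-0.3],-0.7],[0,[0,0,0],-0.7],[0,[0,0,0],-0.7],[0,[0,0,0],-0.42],[0,[0,0,0],0]]}}

```text
clock: 23.62
position: [0.5385, 0.1352, 0.1708]
tcp_rot: [1.836, 2.549, 0.001]
contact_force: [0.2, 0.1, -0.3]
width: 0.0852
```

Run:
```python
from h import *
import cv2
plan(caps["R"],.17,TG)
a=vision.get_image("side")[130:380,200:440,::-1];b=vision.get_image("scene")[150:300,180:490,::-1]
cv2.imwrite("pics/p3.png",np.vstack([cv2.copyMakeBorder(cv2.resize(a,(336,350)),0,0,0,144,cv2.BORDER_CONSTANT),cv2.resize(b,(480,232))]))
```

```text
yaw 0.01 xyz [-7.46 -3.68  0.02] clock 23.62 w 0.0852
```

View pics/p3.png

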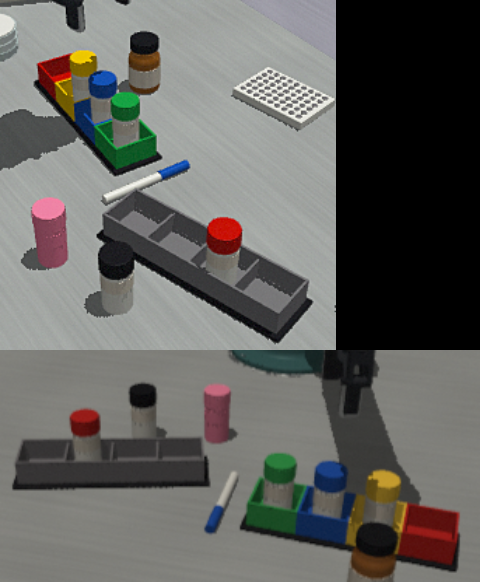

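Green, blue and yellow stand upright in their bays, and red is alone in the grey rack. Next: red.

{"fn": "move_arm", "kwargs": {"series": [[0,[-0.2,-0.1,0],0],[0,[-0.4,-0.2,0],0],[0,[-0.6,-0.3,0],0],[0,[-0.7,-0.35,0],0],[0,[-0.7,-0.35,0],0],[0,[-0.7,-0.35,0],0],[0,[-0.7,-0.35,0],0],[0,[-0.7,-0.35,0],0],[0,[-0.7,-0.35,0],0],[0,[-0.7,-0.35,0],0],[0,[-0.6,-0.3,0],0],[0,[-0.4,-0.2,0],0],[0,[-0.2,-0.1,0],0],[0,[-0.16,-0.03,0],0],[0,[0,0,0],0],[0,[0,0,0],0]]}}

```text
clock: 25.05
position: [0.4933, -0.1934, 0.17]
tcp_rot: [-1.836, -2.549, -0.001]
contact_force: [-0.1, 0.3, -0.0]
width: 0.0851
```

Run:
```python
from h import *
plan(caps["R"],.058,TG)
```

```text
yaw 0.0 xyz [-0.02 -0.01  2.8 ] clock 25.05 w 0.0851
```

{"fn": "move_arm", "kwargs": {"series": [[0,[-0.02,0,0.1],0],[0,[0,0,0.3],0],[0,[0,0,0.4],0],[0,[0,0,0.5],0],[0,[0,0,0.5],0],[0,[0,0,0.4],0],[0,[0,0,0.3],0],[0,[0,0,0.2],0],[0,[0,0,0.1],0],[0,[0,0,0],0],[255,[0,0,0],0],[255,[0,0,0],0],[255,[0,0,0],0],[255,[0,0,0],0],[255,[0,0,0],0],[255,[0,0,0],0],[255,[0,0,0],0],[255,[0,0,0],0],[255,[0,0,0],0]]}}

```text
clock: 26.63
position: [0.4938, -0.1954, 0.0589]
tcp_rot: [1.837, 2.547, 0.0]
contact_force: [-1.8, 0.2, 6.5]
width: 0.037
```

{"fn": "move_arm", "kwargs": {"series": [[255,[0,0,-0.1],0],[255,[0,0,-0.2],0],[255,[0,0,-0.3],0],[255,[0,0,-0.4],0],[255,[0,0,-0.45],0],[255,[0,0,-0.45],0.4],[255,[0,0,-0.4],0.6],[255,[0,0,-0.3],0.6],[255,[0,0,-0.2],0.6],[255,[0,0,-0.1],0.6],[255,[0,0,0],0.32],[255,[0,0,0],0]]}}

```text
clock: 27.63
position: [0.4936, -0.1951, 0.1755]
tcp_rot: [2.279, 2.16, 0.001]
contact_force: [0.8, 0.3, -0.7]
width: 0.037
```

Run:
```python
from h import *
plan(bays["R"],.17,TC)
```

```text
yaw -0.01 xyz [11.39  0.68  0.14] clock 27.63 w 0.037
```

{"fn": "move_arm", "kwargs": {"series": [[255,[0.2,0.01,0],0],[255,[0.4,0.03,0],0],[255,[0.6,0.04,0],0],[255,[0.8,0.05,0],0],[255,[0.8,0.05,0],0],[255,[0.8,0.05,0],0],[255,[0.8,0.05,0],0],[255,[0.8,0.05,0],0],[255,[0.8,0.05,0],0],[255,[0.8,0.05,0],0],[255,[0.8,0.05,0],0],[255,[0.8,0.05,0],0],[255,[0.8,0.05,0],0],[255,[0.8,0.05,0],0],[255,[0.6,0.03,0],0],[255,[0.4,0.02,0],0],[255,[0.2,0,0],0],[255,[0.19,0,0],0],[255,[0,0,0],0],[255,[0,0,0],0]]}}

```text
clock: 29.3
position: [0.5446, 0.2571, 0.174]
tcp_rot: [2.28, 2.16, -0.001]
contact_force: [0.2, -0.8, -1.0]
width: 0.0372
```

Run:
```python
from h import *
plan(bays["R"],.062,TC)
```

```text
yaw -0.01 xyz [0.03 0.01 2.8 ] clock 29.3 w 0.0372
```

{"fn": "move_arm", "kwargs": {"series": [[255,[0.02,0,0.1],0],[255,[0,0,0.2],0],[255,[0,0,0.3],0],[255,[0,0,0.4],0],[255,[0,0,0.4],0],[255,[0,0,0.4],0],[255,[0,0,0.3],0],[255,[0,0,0.25],0],[255,[0,0,0.2],0],[255,[0,0,0.1],0],[255,[0,0,0.1],0],[255,[0,0,0.05],0],[255,[0,0,0.03],0],[255,[0,0,0.03],0],[255,[0,0,0.02],0],[255,[0,0,0],0]]}}

```text
clock: 30.63
position: [0.5447, 0.2593, 0.0591]
tcp_rot: [2.279, 2.162, 0.001]
contact_force: [0.4, 0.4, -1.2]
width: 0.0369
```

{"fn": "move_arm", "kwargs": {"series": [[255,[0,0,0.02],0],[255,[0,0,0.02],0],[255,[0,0,0],0]]}}

```text
clock: 30.88
position: [0.5449, 0.2595, 0.0589]
tcp_rot: [2.279, 2.162, 0.001]
contact_force: [-2.9, -1.2, 8.5]
width: 0.0374
```

On the floor (+8.5 N). Release and retreat.

{"fn": "move_arm", "kwargs": {"series": [[0,[0,0,0],0],[0,[0,0,0],0],[0,[0,0,0],0],[0,[0,0,0],0],[0,[0,0,0],0],[0,[0,0,-0.2],0],[0,[0,0,-0.4],0],[0,[0,0,-0.5],0],[0,[0,0,-0.5],0],[0,[0,0,-0.5],0],[0,[0,0,-0.5],0],[0,[0,0,-0.3],0],[0,[0,0,-0.2],0],[0,[0,0,-0.1],0],[0,[0,0,0],0],[0,[0,0,0],0]]}}

```text
clock: 32.22
position: [0.5441, 0.2589, 0.1845]
tcp_rot: [-2.279, -2.162, 0.002]
contact_force: [-0.2, -0.9, -0.4]
width: 0.0854
```

Run:
```python
from h import *
import cv2
a=vision.get_image("side")[130:380,200:440,::-1];b=vision.get_image("scene")[150:320,180:490,::-1]
cv2.imwrite("pics/p4.png",np.vstack([cv2.copyMakeBorder(cv2.resize(a,(336,350)),0,0,0,106,cv2.BORDER_CONSTANT),cv2.resize(b,(442,242))]))if 0 else cv2.imwrite("pics/p4.png",np.hstack([cv2.resize(a,(336,350)),cv2.resize(b[:,120:],(380,350))]))
```

```text
(no output)
```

View pics/p4.png

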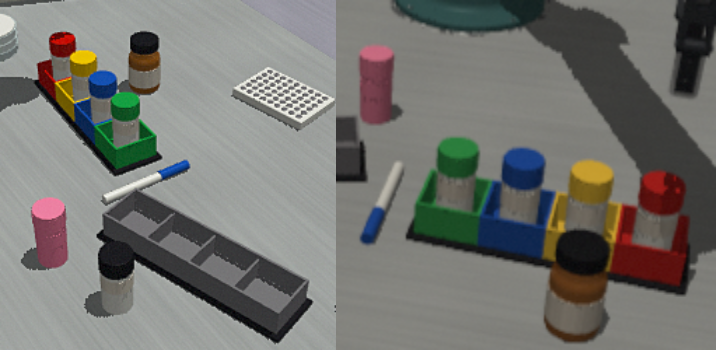

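All four stand upright in matching bays, the grey rack is empty, and the black bottle and amber jar are where they were.

```bash
python3 -c "
from bench import job;print(job.hand_in())"
```

```text
the job is handed in; nothing more can be done
None
```

I moved the four bottles in the order yellow, green, blue, red, each into the bay of its cap's colour, and handed the job in at about 32 s of the 102 s. I lowered each one until the wrist force showed it touching the bay floor, then let go before taking the next.

**Last checks:** The final side and scene pictures show all four bottles upright in matching bays and the grey rack empty. The black-capped bottle and amber jar look unmoved. The gripper was open and about 0.1 m clear of the bottles, and the highest force I read was about 9 N.

**Checks that disagreed:** Two far-side rim corners of the coloured rack gave a wrong height (0.023 m instead of 0.039 m), so I did not use them. Cap and bay positions otherwise agreed between views to within about 3 mm.

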